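# Lay out the watch assembly station

## Task

Lay out the next watch job on the black mat, in this order: stand the green movement holder on the mat midway between the blue parts tray and the red oil-cup stand; set the brass watch movement on top of the holder, centred; put the round dial box straight behind the red stand with a gap of about 3 cm; and put the square hands box directly to the left of the dial box, again with a gap of about 3 cm. Left and behind are as the robot sees them, squared to the mat's edges (its white stripe marks the far edge). Leave everything flat and let go, and do not disturb the loupe and the screwdriver.

Things in the scene. Friction and masses are not known exactly. Their poses are not given: they have to be found in the camera images.
- mat: Black rubber mat fixed on the white bench, 200 (its x) x 440 (its y) x 3 mm thick, with a thin white stripe along its far edge. Origin at the centre of its underside; x points away from the robot (behind, towards the stripe), y to the left, z up; it lies turned by up to about 9 degrees. Its top is 3 mm above the bench (bench at z = 0).
- stand: Red oil-cup stand, fixed on the mat and square to it, 56 x 56 mm and 23 mm high, four small coloured cups in its top. Origin at the centre of its underside (on the mat's top); axes parallel to the mat's. It stands 50 mm nearer the robot than the mat's centre line, 105 mm left or right of the middle; the blue tray is at the mirrored place.
- tray: Blue parts tray, fixed on the mat and square to it, 64 (x) x 80 (y) x 14 mm high, six pockets with small metal bits. Origin at the centre of its underside (on the mat's top); axes parallel to the mat's.
- holder: Loose green round movement holder, 52 mm diameter, 20 mm high, flat top with a small steel disc, about 70 g. Origin at the centre of its underside, z up. Starts on the bench beside the mat.
- movement: Loose brass watch movement, a disc 30 mm in diameter and 12 mm high with small steel and copper wheels on top, about 40 g. Origin at the centre of its underside, z up. Starts on the bench beside the mat.
- dial: Loose round dial box, 44 mm diameter, 16 mm high, white with a black dial and gold marks on top, about 40 g. Origin at the centre of its underside, z up. Starts on the bench beside the mat.
- hands: Loose square white hands box, 36 x 36 x 16 mm high, three orange bars on top running along its x, about 30 g. Origin at the centre of its underside, x and y along its sides, z up. Starts on the bench beside the mat, turned by up to 35 degrees.
- loupe: Black loose loupe standing on the bench behind the mat, 34 mm diameter, 30 mm high; origin at the centre of its underside. Not to be disturbed.
- driver: Loose screwdriver with a yellow handle, 130 mm long, lying on the bench behind the mat; origin at its underside near the middle, x along its length. Not to be disturbed. (A green hand press, 183 mm high, is fixed well clear at the far left, near x 0.8, y 0.4 m.)
Things that resemble listed ones, but are neither listed nor needed, are in the scene too. Of the things that look like the stand, the smallest one is meant.

How it is judged:
By the outcome, as a careful person would: the job done as asked, in the order asked, and still so for the second after the job is handed in, with the robot touching nothing.
It also fails if it takes over 112 s, if anything falls off the work surface, if the arm or the gripper's body presses on something with over 40 N, if the wrist force passes 120 N, or if a joint passes its speed limit or range.

## Robot

A 7-joint arm with a two-finger parallel gripper is mounted at the origin on the work surface. World frame = base frame: x ahead of the robot, y to its left, z up, the work surface at z = 0. Lengths are in m, angles in rad, forces in N, time in s.
With the tool pointing down it reaches from about 0.4 to 0.9 m from the base axis. Payload 5.5 kg.
Tool frame: the origin (TCP) lies at the very end of the fingers, on their centre line; the grasp point (between the pads) lies 19 mm behind it; z points along the fingers, y is the line along which they close (so a half turn about z gives the same grasp; the last joint's range is limited). The gripper opens to 92 mm and grips with 3 to 60 N. Pads are 19 mm wide; open, the fingers measure 130 mm over their backs; the gripper's body (75 mm by 190 mm) begins 47 mm behind the grasp point.
Start: joints at [-0.948, 0.501, -0.427, 1.55, 0.221, 1.138, -0.21], TCP at [0.229, 0.608, 0.227] pointing down, gripper open.
Joint ranges: [-2.88, 2.88], [-0.31, 2.03], [-1.54, 1.56], [0.2, 2.42], [-1.41, 4.55], [0.19, 2.02], [-2.57, 2.57]. Speed limits (rad/s): [2.57, 2.57, 3.14, 3.14, 3.14, 3.14, 3.14].

## Interface

Orientations are given as a unit quaternion [x, y, z, w].
In Python, from plant import sense, grab_frame, calibration, finish_job, boxes_of, cut_out gives the robot as it stands.
- The arm moves only by the shell command python3 -m handwheel 'ROWS' [FORCE]. ROWS is a JSON list that holds a single list of rows (three levels of brackets), with 1 to 8 rows, each of 7 numbers: the finger opening in m, then dx, dy, dz in shares of the most that a row can go, 1 being 50 mm, then a rotation vector rx, ry, rz in units of 0.05 rad; each row shifts and turns the commanded pose from where the row before left it, along the tool's axes as they then stand; what a row does not reach is not made up. A row lasts 1/10 s, in which the tool goes at most 0.05 m and 0.15 rad, less where a joint would pass 70% of its speed; a pose out of reach is approached as far as the arm can. The fingers move at their own pace and stop on an object; FORCE is the grip in N (left out, the last holds). Time passes only in rows, so rows that do not move let the fingers close. It prints the time, the measured TCP pose, the force, the opening and the grip force at its end. Input that does not fit is refused with a message, and nothing moves.
- sense(): the state, without advancing time (a new reading comes with each control period).
- grab_frame(name): name is "scene" or "top"; returns (picture, depth): 480x640x3 uint8, red, green, blue; 480x640 float32, m along the optical axis (not along the pixel's ray), 0 where there is no reading.
- calibration(name): a dict with "intrinsics" (3x3 intrinsics, pixels), "dist_coeffs" ([k1, k2, p1, p2, k3] as OpenCV has them; the pictures are not rectified), "world_to_cam" (4x4, takes a point from world to camera coordinates). Camera axes: x right, y up, looking along -z (the intrinsics and any distortion apply to the point x, -y, -z); pixel columns grow to the right and rows downward; lengths in m; the calibration is good to about 2 mm. A picture is of the moment at which its call begins. calibration takes no time and is no camera call.
- finish_job(): hands the job in; it is judged then, once.
Trained networks look in the newest picture that a camera, given by its name, has taken for a name from the list of things; names that differ only in an ending like _2 or _b are one class to them, and where a whole thing is asked for, a point or a joint stands for the part that bears it (a point fixed in the world has none). Each returns a list of dicts, best first, with "conf" (0 to 1); they miss things now and then, are a little off and sometimes report something else, mostly with a low value. They report only what shows in the picture. A call takes as long as a camera call. They do not tell look-alikes from the thing itself.
- boxes_of(thing, camera): "box" ([left, top, width, height] in pixels, round what is visible of it).
- cut_out(thing, camera): "region" (480x640 bool, what is visible of it) and "box" ([left, top, width, height] in pixels, round what is visible of it).
The state is a dict: "time_s": time; "q": joint angles; "dq": joint speeds; "joint_torque": joint torques, N m; "position": TCP position; "tool_rot": TCP orientation; "ft_force": force on the tool from outside, world axes, zero at the start; "torque": the same for the moment, N m; "opening": finger opening in m; "finger_force": force on a finger pad.
Only numpy, scipy, OpenCV 4.12 (cv2) and the standard library are available. Lean on these libraries where they do the work, as an engineer would, in place of code of your own. Each camera call takes 0.05 s, during which the arm holds its last target. There are 200 camera calls.

## Working session

There is one attempt and no reset: what is moved stays moved. The work goes in short steps, Python scripts to look and compute and a shell command to move; the robot and the scene stay as the last step left them, time stands still between calls to the robot, and variables do not carry over. Pictures are saved under pics/ and viewed, at most 14 in all, crops included, and the job is handed in when it is done.

```bash
ls; mkdir -p pics; cat > h.py <<'E'
import numpy as np, cv2
from plant import sense, grab_frame, calibration, finish_job, boxes_of, cut_out
def save(n,img,f=1): cv2.imwrite('pics/'+n,cv2.cvtColor(cv2.resize(img,None,fx=f,fy=f,interpolation=cv2.INTER_CUBIC),cv2.COLOR_RGB2BGR))
def onplane(name,px,z):
    c=calibration(name);K=np.array(c['intrinsics']);d=np.array(c['dist_coeffs']);T=np.linalg.inv(np.array(c['world_to_cam']))
    u=cv2.undistortPoints(np.array(px,float).reshape(-1,1,2),K,d)[:,0]
    r=np.c_[u[:,0],-u[:,1],-np.ones(len(u))]@T[:3,:3].T;o=T[:3,3]
    return o+r*((z-o[2])/r[:,2])[:,None]
def cloud(name,dep,mask):
    v,u=np.nonzero(mask&(dep>0));c=calibration(name);K=np.array(c['intrinsics']);d=np.array(c['dist_coeffs']);T=np.linalg.inv(np.array(c['world_to_cam']))
    n=cv2.undistortPoints(np.c_[u,v].astype(float).reshape(-1,1,2),K,d)[:,0];D=dep[v,u][:,None]
    return np.c_[n[:,:1]*D,-n[:,1:]*D,-D]@T[:3,:3].T+T[:3,3]
E
python3 - <<'E'
from h import *
for n in('top','scene'):
    p,d=grab_frame(n);save(n+'1.png',p,1.25)
    T=np.linalg.inv(calibration(n)['world_to_cam']);print(n,T.round(3).tolist(),np.round(calibration(n)['intrinsics'],1).tolist())
    np.savez(n+'1',p=p,d=d)
    for t in 'mat stand tray holder movement dial hands loupe driver'.split():
        for b in cut_out(t,n)[:4]:
            c=cloud(n,d,b['region'])
            print(t,round(b['conf'],2),b['box'],c[c[:,2]>np.percentile(c[:,2],90)-.004].mean(0).round(3) if len(c) else '')
s=sense();print(s['time_s'],s['position'],s['tool_rot'])
E
```

```text
pics
top [[0.115, 0.971, -0.208, 0.347], [-0.993, 0.113, -0.02, 0.004], [0.004, 0.209, 0.978, 0.959], [0.0, 0.0, 0.0, 1.0]] [[470.5, 0.0, 315.6], [0.0, 470.5, 233.5], [0.0, 0.0, 1.0]]
mat 0.71 [216.1, 176.4, 221.1, 123.7] [ 0.548 -0.005  0.003]
mat 0.5 [482.0, 231.1, 26.5, 24.4] [ 0.573 -0.344  0.02 ]
stand 0.92 [381.2, 343.0, 44.1, 44.1] [ 0.306 -0.172  0.032]
stand 0.73 [312.4, 318.8, 39.3, 42.3] [ 0.341 -0.033  0.032]
stand 0.68 [359.1, 254.1, 32.4, 29.7] [ 0.49  -0.105  0.026]
tray 0.64 [251.0, 238.7, 45.4, 32.7] [0.498 0.105 0.016]
holder 0.94 [479.5, 230.2, 28.3, 25.5] [ 0.573 -0.343  0.02 ]
movement 0.7 [146.7, 249.0, 15.5, 14.0] [0.462 0.351 0.012]
dial 0.85 [144.5, 189.3, 22.0, 17.1] [0.587 0.368 0.017]
dial 0.73 [480.0, 230.9, 25.8, 28.3] [ 0.573 -0.344  0.02 ]
hands 0.74 [488.5, 284.5, 21.3, 21.4] [ 0.467 -0.361  0.016]
loupe 0.48 [402.4, 135.6, 13.1, 16.5] [ 0.768 -0.155  0.03 ]
driver 0.77 [260.5, 123.1, 58.4, 14.1] [0.775 0.072 0.024]
scene [[-0.324, -0.586, 0.742, 1.276], [0.946, -0.217, 0.242, 0.226], [0.019, 0.78, 0.625, 0.645], [0.0, 0.0, 0.0, 1.0]] [[541.0, 0.0, 322.4], [0.0, 541.0, 232.4], [0.0, 0.0, 1.0]]
mat 0.79 [197.3, 193.3, 257.7, 121.7] [0.56  0.011 0.003]
stand 0.71 [324.3, 161.6, 42.0, 35.7] [ 0.345 -0.031  0.032]
stand 0.68 [268.4, 197.0, 35.4, 27.6] [ 0.493 -0.103  0.026]
stand 0.66 [270.4, 144.8, 38.5, 27.1] [ 0.309 -0.17   0.032]
tray 0.97 [364.5, 218.6, 50.1, 36.6] [0.499 0.106 0.016]
holder 0.64 [144.4, 200.5, 26.9, 20.6] [ 0.575 -0.341  0.02 ]
movement 0.61 [524.1, 249.2, 14.3, 17.3] [0.463 0.352 0.013]
dial 0.78 [522.2, 295.9, 28.1, 25.5] [0.589 0.37  0.017]
hands 0.75 [167.9, 173.4, 21.6, 16.1] [ 0.467 -0.36   0.016]
loupe 0.63 [181.2, 296.2, 26.8, 21.4] [ 0.771 -0.154  0.029]
driver 0.79 [305.4, 332.8, 88.6, 25.3] [0.777 0.073 0.025]
1.0 [0.228822   0.6083811  0.22672101] [ 1.78921370e-01  9.83863376e-01  1.48329747e-05 -1.02551107e-05]
```

View pics/top1.png

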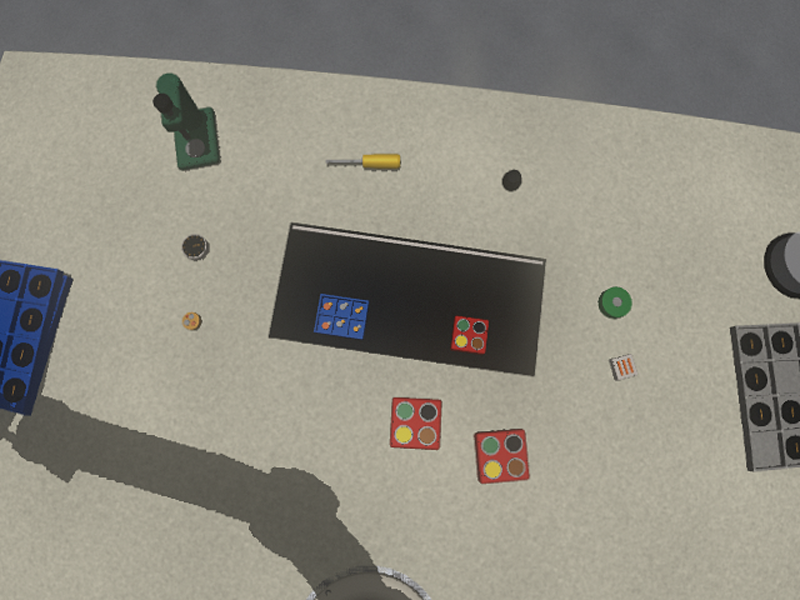

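```bash
python3 - <<'E'
from h import *
for n in('top','scene'):
    f=np.load(n+'1.npz');p,d=f['p'],f['d'];hsv=cv2.cvtColor(p,cv2.COLOR_RGB2HSV)
    for t in 'mat stand tray holder movement dial hands'.split():
        B=[b for b in cut_out(t,n)]
        for b in B[:4]:
            c=cloud(n,d,b['region']);zt=np.percentile(c[:,2],85)
            q=c[abs(c[:,2]-zt)<.003]
            r=cv2.minAreaRect((q[:,:2]*1000).astype(np.float32));print(n,t,round(b['conf'],2),'z',zt.round(4),np.round(r[0],1),np.round(r[1],1),round(r[2],1), 'mean',(q.mean(0)*1000).round(1))
# enlarged crop of stands in the top
f=np.load('top1.npz');save('stands.png',f['p'][230:400,290:450],3.5)
E
```

```text
top mat 0.71 z 0.0046 [545.5  -0.7] [441.3 203. ] 88.1 mean [548.4  -4.1   3.5]
top mat 0.5 z 0.0212 [ 573.  -343.3] [49.9 50.4] 57.4 mean [ 573.1 -343.6   20.2]
top stand 0.92 z 0.0327 [ 306.5 -172.2] [76.4 77. ] 11.3 mean [ 306.3 -171.3   31.7]
top stand 0.73 z 0.0328 [341.9 -33.2] [75.7 76.3] 2.3 mean [340.8 -33.5  31.7]
top stand 0.68 z 0.0268 [ 490.9 -104.7] [55.6 54.8] 88.0 mean [ 490.5 -104.8   25.8]
top tray 0.64 z 0.0159 [497.9 105.2] [80.7 64.9] 88.0 mean [497.9 105.9  16. ]
top holder 0.94 z 0.0211 [ 572.3 -343. ] [49.3 50.5] 71.1 mean [ 573.1 -343.3   20.1]
top movement 0.7 z 0.0133 [461.6 350.9] [27.3 28. ] 9.8 mean [461.7 352.   12.4]
top dial 0.85 z 0.0181 [586.6 368.7] [39.  41.3] 69.1 mean [586.9 368.3  17. ]
top dial 0.73 z 0.0211 [ 572.3 -343.4] [50.1 50.4] 68.3 mean [ 572.9 -343.7   20.1]
top hands 0.74 z 0.0177 [ 467. -362.] [36.3 35.9] 24.8 mean [ 466.7 -361.    16.6]
scene mat 0.79 z 0.0046 [542.7  -1.7] [440.5 204.3] 88.1 mean [560.5  11.2   3.6]
scene stand 0.71 z 0.0327 [343.1 -31.6] [81.1 76.4] 3.2 mean [344.4 -31.3  31.9]
scene stand 0.68 z 0.0268 [ 492.  -102.9] [53.  58.7] 87.4 mean [ 492.4 -102.8   26. ]
scene stand 0.66 z 0.0326 [ 306.3 -170.6] [78.8 76.6] 9.9 mean [ 308.5 -170.    31.9]
scene tray 0.97 z 0.0167 [496.2 105.2] [80.8 68.5] 87.9 mean [498.5 105.8  16.4]
scene holder 0.64 z 0.0211 [ 574.1 -341.1] [47.4 49.2] 2.4 mean [ 574.7 -341.6   20.3]
scene movement 0.61 z 0.0135 [462.5 352.7] [27.9 29.3] 88.9 mean [462.3 352.5  12.8]
scene dial 0.78 z 0.0178 [589.  369.9] [39.5 43. ] 21.1 mean [589.  370.2  17. ]
scene hands 0.75 z 0.0172 [ 466.  -360.3] [39.5 33.1] 23.3 mean [ 466.8 -359.9   16.4]
```

View pics/stands.png

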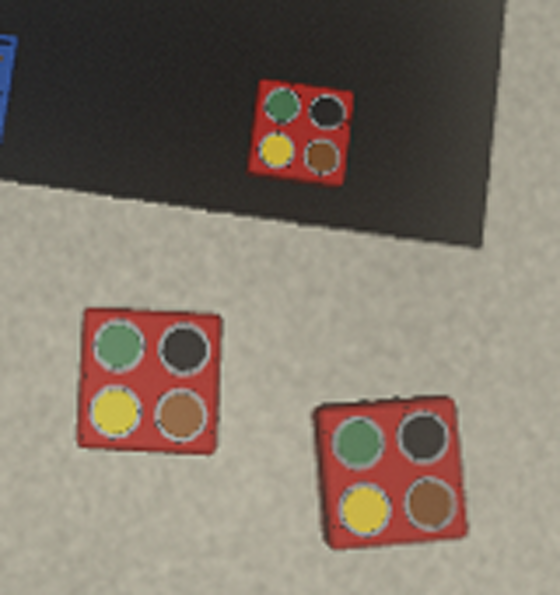

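The look-alikes for the stand, in top-camera pixels, are (375,269), about 55 mm across on the mat, and (332,340) and (403,365), both about 76 mm across and off the mat. The enlarged crop shows the one on the mat is the smallest, and it sits at the place the task describes, so (375,269) is the stand. Mat yaw is about -2°.

The rows are not in the units I measure in: shifts go in shares of 50 mm and turns go in units of 0.05 rad. I convert before sending: 0.15 rad is 3.

```bash
cat > go.py <<'E'
import sys,numpy as np
from plant import sense
from scipy.spatial.transform import Rotation as R
s=sense();x,y,z,phi=map(float,sys.argv[1:5]);M=R.from_quat(s['tool_rot']).as_matrix()
cur=np.degrees(np.arctan2(M[1,1],M[0,1]));d=np.array([x,y,z])-s['position']
f=np.radians(phi);Y=np.array([np.cos(f),np.sin(f),0]);Z=np.array([0,0,-1]);T=np.c_[np.cross(Y,Z),Y,Z]
print('phi',cur.round(2),'rz',np.radians(cur-phi).round(4),'| before rot',(M.T@d).round(4),'| after rot',(T.T@d).round(4),'tilt',(M[:,2]).round(4),'q',np.round(s['q'],2))
E
python3 -m handwheel '[[[0.092,0,0,0,0,0,3],[0.092,0,0,0,0,0,3],[0.092,0,0,0,0,0,3],[0.092,0,0,0,0,0,3],[0.092,0,0,0,0,0,3],[0.092,0,0,0,0,0,3],[0.092,0,0,0,0,0,3],[0.092,0,0,0,0,0,3]]]' 15
python3 go.py 0.5737 -0.3425 0.1 -2
```

```text
time_s: 2.5
position: [0.2287, 0.6084, 0.2268]
tool_rot: [0.705, 0.709, 0.0, -0.0]
ft_force: [-1.1, 0.3, -0.1]
opening: 0.0915
finger_force: 0.0
phi 0.28 rz 0.0398 | before rot [-0.9526  0.3403  0.1267] | after rot [-0.9383  0.3779  0.1268] tilt [-1.e-04  1.e-04 -1.e+00] q [-1.12  0.47 -0.18  1.56  0.09  1.12 -1.32]
```

```bash

python3 -m handwheel '[[[0.092,0,0,0,0,0,0.8],[0.092,-0.6,0.6,0,0,0,0],[0.092,-0.8,0.6,0,0,0,0],[0.092,-0.8,0.6,0,0,0,0],[0.092,-0.8,0.6,0,0,0,0],[0.092,-0.8,0.6,0,0,0,0],[0.092,-0.8,0.4,0,0,0,0],[0.092,-0.8,0.4,0,0,0,0]]]'
python3 -m handwheel '[[[0.092,-0.9,0.2,0,0,0,0],[0.092,-0.9,0.2,0,0,0,0],[0.092,-0.9,0.2,0,0,0,0],[0.092,-0.9,0.2,0,0,0,0],[0.092,-0.9,0.2,0,0,0,0],[0.092,-0.9,0.2,0,0,0,0],[0.092,-0.9,0.2,0,0,0,0],[0.092,-0.9,0.2,0,0,0,0]]]'
python3 go.py 0.5737 -0.3425 0.1 -2
```

```text
time_s: 3.3
position: [0.4119, 0.3312, 0.2269]
tool_rot: [0.717, 0.697, 0.0, 0.0]
ft_force: [0.1, 0.4, 0.6]
opening: 0.092
finger_force: 0.0
time_s: 4.1
position: [0.4807, -0.0309, 0.2272]
tool_rot: [0.717, 0.697, 0.001, 0.0]
ft_force: [1.3, 0.6, 0.8]
opening: 0.0918
finger_force: 0.0
phi -1.64 rz 0.0063 | before rot [-0.3089  0.1017  0.1272] | after rot [-0.3082  0.1038  0.1272] tilt [ 1.1e-03  3.0e-04 -1.0e+00] q [-0.18  0.17  0.21  1.98 -0.04  1.    0.02]
```

```bash

python3 -m handwheel '[[[0.092,-0.88,0.3,0.36,0,0,0],[0.092,-0.88,0.3,0.36,0,0,0],[0.092,-0.88,0.3,0.36,0,0,0],[0.092,-0.88,0.3,0.36,0,0,0],[0.092,-0.88,0.3,0.36,0,0,0],[0.092,-0.88,0.3,0.36,0,0,0],[0.092,-0.8,0.24,0.36,0,0,0],[0.092,0,0,0,0,0,0]]]'
python3 -m handwheel '[[[0.092,0,0,0,0,0,0],[0.092,0,0,0,0,0,0]]]'
python3 go.py 0.5737 -0.3425 0.004 -2
```

```text
time_s: 4.9
position: [0.5706, -0.3432, 0.0972]
tool_rot: [0.72, 0.694, -0.003, -0.001]
ft_force: [-0.8, -0.5, -0.4]
opening: 0.0919
finger_force: 0.0
time_s: 5.1
position: [0.5741, -0.3344, 0.1009]
tool_rot: [0.717, 0.697, 0.001, -0.0]
ft_force: [0.2, 0.2, -0.1]
opening: 0.0916
finger_force: 0.0
phi -1.58 rz 0.0073 | before rot [-0.0083 -0.0002  0.0969] | after rot [-0.0082 -0.0001  0.0969] tilt [ 4.0e-04  1.2e-03 -1.0e+00] q [ 0.29  0.64  0.28  1.63 -0.21  0.91  0.62]
```

```bash

python3 -m handwheel '[[[0.092,-0.16,0,0.4,0,0,0.12],[0.092,0,0,0.6,0,0,0],[0.092,0,0,0.4,0,0,0],[0.092,0,0,0.3,0,0,0],[0.092,0,0,0.22,0,0,0],[0.092,0,0,0,0,0,0],[0.092,0,0,0,0,0,0],[0.06,0,0,0,0,0,0]]]'
python3 go.py 0.5737 -0.3425 0.004 -2
python3 -m handwheel '[[[0.04,0,0,0,0,0,0],[0.04,0,0,0,0,0,0],[0.04,0,0,0,0,0,0],[0.04,0,0,0,0,0,0],[0.04,0,0,0,0,0,0],[0.04,0,0,0,0,0,0],[0.04,0,0,0,0,0,0],[0.04,0,0,0,0,0,0]]]' 15
python3 go.py 0.4940 -0.0012 0.1 -2
```

```text
time_s: 5.9
position: [0.5743, -0.3444, 0.006]
tool_rot: [0.719, 0.695, 0.0, 0.001]
ft_force: [-0.1, -0.6, -0.0]
opening: 0.0876
finger_force: 0.0
phi -1.99 rz 0.0001 | before rot [ 0.0019 -0.0007  0.002 ] | after rot [ 0.0019 -0.0007  0.002 ] tilt [ 0.0019 -0.001  -1.    ] q [ 0.33  0.77  0.24  1.64 -0.25  0.76  0.65]
time_s: 6.7
position: [0.5733, -0.344, 0.0047]
tool_rot: [0.719, 0.695, -0.0, -0.0]
ft_force: [-0.5, 0.9, 1.1]
opening: 0.0516
finger_force: 15.0
phi -2.01 rz -0.0001 | before rot [ 0.3398 -0.0913 -0.0952] | after rot [ 0.3398 -0.0913 -0.0953] tilt [-1.e-04  0.e+00 -1.e+00] q [ 0.33  0.77  0.24  1.64 -0.25  0.76  0.65]
```

```bash

python3 -m handwheel '[[[0.04,0,0,-0.6,0,0,0],[0.04,0,0,-0.8,0,0,0],[0.04,0.6,-0.2,-0.2,0,0,0],[0.04,0.8,-0.2,0,0,0,0],[0.04,0.8,-0.2,0,0,0,0],[0.04,0.8,-0.2,0,0,0,0],[0.04,0.8,-0.2,0,0,0,0],[0.04,0.8,-0.2,0,0,0,0]]]'
python3 -m handwheel '[[[0.04,0.8,-0.2,0,0,0,0],[0.04,0.8,-0.2,0,0,0,0],[0.04,0.4,-0.2,0,0,0,0],[0.04,0.2,0,0,0,0,0],[0.04,0,0,0,0,0,0],[0.04,0,0,0,0,0,0],[0.04,0,0,0,0,0,0],[0.04,0,0,0,0,0,0]]]'
python3 go.py 0.4940 -0.0012 0.009 -2
python3 - <<'E'
from h import *
p,d=grab_frame('scene');save('h1.png',p,1.25)
E
```

```text
time_s: 7.5
position: [0.5209, -0.1104, 0.0847]
tool_rot: [0.719, 0.695, 0.0, 0.0]
ft_force: [0.3, 0.9, -0.1]
opening: 0.0518
finger_force: 15.0
time_s: 8.3
position: [0.4956, -0.0027, 0.0847]
tool_rot: [0.72, 0.694, -0.0, 0.0]
ft_force: [-0.0, 0.0, -0.2]
opening: 0.0515
finger_force: 15.0
phi -2.15 rz -0.0027 | before rot [ 0.0015 -0.0017  0.0757] | after rot [ 0.0015 -0.0017  0.0757] tilt [ 1.e-04 -6.e-04 -1.e+00] q [-0.26  0.41  0.26  2.06 -0.16  0.69  0.06]
```

View pics/h1.png

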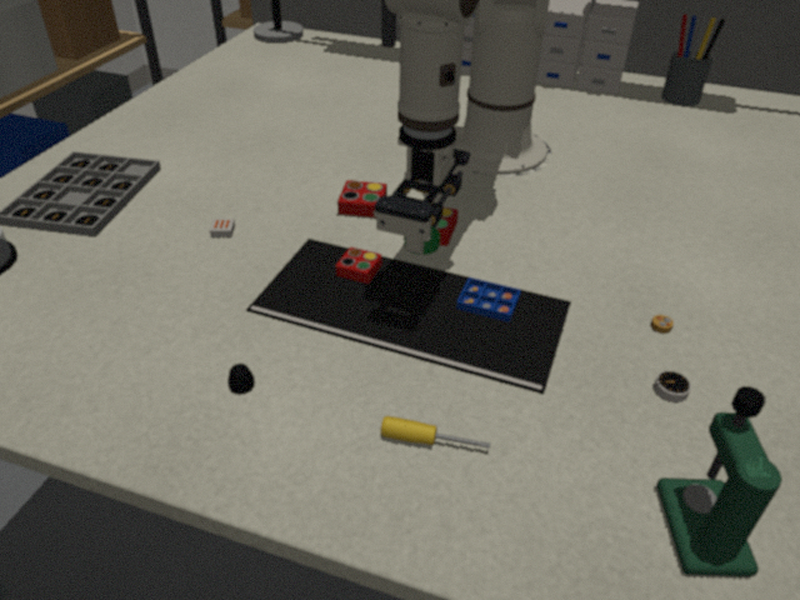

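The holder, at (430,240), is held level above the mat, and everything else looks undisturbed. Lowering it now.

```bash

python3 -m handwheel '[[[0.04,0.03,-0.03,0.6,0,0,0],[0.04,0,0,0.5,0,0,0],[0.04,0,0,0.3,0,0,0],[0.04,0,0,0.1,0,0,0],[0.04,0,0,0,0,0,0],[0.04,0,0,0,0,0,0],[0.04,0,0,0,0,0,0]]]'
python3 go.py 0.4940 -0.0012 0.008 -2
```

```text
time_s: 9.05
position: [0.4948, 0.0004, 0.0106]
tool_rot: [0.719, 0.695, 0.001, 0.001]
ft_force: [-0.4, 0.6, -0.3]
opening: 0.0518
finger_force: 15.0
phi -2.02 rz -0.0003 | before rot [-0.0017 -0.0007  0.0026] | after rot [-0.0017 -0.0007  0.0026] tilt [ 1.8e-03  2.0e-04 -1.0e+00] q [-0.23  0.54  0.21  2.09 -0.21  0.53  0.1 ]
```

```bash

python3 -m handwheel '[[[0.04,-0.02,-0.01,0.05,0,0,0],[0.04,0,0,0,0,0,0],[0.04,0,0,0,0,0,0],[0.075,0,0,0,0,0,0],[0.075,0,0,0,0,0,0],[0.075,0,0,0,0,0,0],[0.075,0,0,0,0,0,0]]]'
python3 -m handwheel '[[[0.075,0,0,-0.4,0,0,0],[0.075,0,0,-0.6,0,0,0],[0.075,0,0,-0.6,0,0,0],[0.092,0.6,0,-0.6,0,0,-3],[0.092,0.8,0,-0.4,0,0,-3],[0.092,0.6,0,0,0,0,-3],[0.092,0.6,0,0,0,0,-3],[0.092,0.6,0.4,0,0,0,-3]]]'
python3 -m handwheel '[[[0.092,0.4,0.4,0,0,0,-3],[0.092,0.4,0.4,0,0,0,-3],[0.092,0.4,0.4,0,0,0,-3],[0.092,0.4,0.4,0,0,0,-3],[0.092,0,0.6,0,0,0,-3],[0.092,0,0,0,0,0,0],[0.092,0,0,0,0,0,0]]]'
python3 go.py 0.4620 0.3518 0.1 88
cat > look.py <<'E'
from h import *
import sys
for n in('top','scene'):
    p,d=grab_frame(n);save(sys.argv[1]+n+'.png',p,1.25);np.savez(n+'1',p=p,d=d)
    for t in sys.argv[2:]:
        for b in cut_out(t,n)[:2]:
            c=cloud(n,d,b['region']);zt=np.percentile(c[:,2],85);q=c[abs(c[:,2]-zt)<.003]
            r=cv2.minAreaRect((q[:,:2]*1000).astype(np.float32));print(n,t,round(b['conf'],2),np.round(b['box']),'z',zt.round(4),np.round(r[0],1),np.round(r[1],1),round(r[2],1),'mean',(q.mean(0)*1000).round(1))
E
python3 look.py a holder movement
```

```text
time_s: 9.75
position: [0.4931, -0.0004, 0.0071]
tool_rot: [0.719, 0.695, -0.0, -0.0]
ft_force: [0.0, -0.5, -1.3]
opening: 0.0741
finger_force: 0.0
time_s: 10.55
position: [0.4689, 0.1616, 0.1372]
tool_rot: [0.413, 0.911, -0.001, -0.0]
ft_force: [0.7, 0.2, 0.7]
opening: 0.0916
finger_force: 0.0
time_s: 11.25
position: [0.4607, 0.301, 0.1368]
tool_rot: [0.053, 0.999, -0.0, -0.0]
ft_force: [0.0, 0.1, -0.3]
opening: 0.0916
finger_force: 0.0
phi 83.91 rz -0.0714 | before rot [0.0041 0.0507 0.0368] | after rot [0.0005 0.0508 0.0368] tilt [-8.e-04 -5.e-04 -1.e+00] q [-0.52  0.4  -0.13  1.89  0.07  0.85  0.78]
scene holder 0.72 [325. 212.  28.  22.] z 0.0243 [ 4.947e+02 -3.000e-01] [52.2 48.6] 51.1 mean [495.4   0.9  23.5]
scene holder 0.55 [364. 220.  51.  36.] z 0.0163 [496.4 106. ] [80.3 68.8] 87.8 mean [499.5 104.6  15.9]
scene movement 0.68 [524. 250.  17.  18.] z 0.0137 [461.  352.6] [28.1 28.5] 14.2 mean [462.4 352.8  12.8]
```

```bash

python3 -m handwheel '[[[0.07,0,0,0,0,0,-1.42],[0.06,0,0.6,0.2,0,0,0],[0.06,0,0.42,0.4,0,0,0],[0.06,0,0,0.6,0,0,0],[0.06,0,0,0.6,0,0,0],[0.06,0,0,0.4,0,0,0],[0.06,0,0,0,0,0,0],[0.06,0,0,0,0,0,0]]]'
python3 go.py 0.4620 0.3520 0.003 88
```

```text
time_s: 12.35
position: [0.4629, 0.3516, 0.0274]
tool_rot: [0.018, 1.0, -0.0, -0.0]
ft_force: [0.0, 0.9, -0.0]
opening: 0.0601
finger_force: 0.0
phi 87.97 rz -0.0005 | before rot [0.0009 0.0004 0.0244] | after rot [0.0009 0.0004 0.0244] tilt [-4.e-04 -4.e-04 -1.e+00] q [-0.59  0.61 -0.13  1.86  0.12  0.67  0.74]
```

```bash

python3 -m handwheel '[[[0.06,0.02,0,0.3,0,0,0],[0.06,0,0,0.16,0,0,0],[0.06,0,0,0,0,0,0],[0.06,0,0,0,0,0,0],[0.02,0,0,0,0,0,0],[0.02,0,0,0,0,0,0],[0.02,0,0,0,0,0,0],[0.02,0,0,0,0,0,0]]]' 12
python3 -m handwheel '[[[0.02,0,0,0,0,0,0],[0.02,0,0,0,0,0,0],[0.02,0,0,0,0,0,0]]]'
python3 go.py 0.4940 -0.0005 0.1 88
```

```text
time_s: 13.15
position: [0.462, 0.3521, 0.0045]
tool_rot: [0.017, 1.0, 0.0, 0.0]
ft_force: [-0.4, -0.8, -0.3]
opening: 0.0327
finger_force: 0.0
time_s: 13.45
position: [0.462, 0.352, 0.0044]
tool_rot: [0.017, 1.0, 0.0, 0.0]
ft_force: [-0.2, -0.5, 1.3]
opening: 0.0295
finger_force: 12.0
phi 88.01 rz 0.0001 | before rot [-0.0443 -0.3512 -0.0956] | after rot [-0.0443 -0.3512 -0.0956] tilt [ 2.e-04  2.e-04 -1.e+00] q [-0.6   0.65 -0.13  1.87  0.13  0.63  0.73]
```

```bash

python3 -m handwheel '[[[0.02,0,0,-0.8,0,0,0],[0.02,0,0,-0.6,0,0,0],[0.02,-0.06,-0.6,-0.4,0,0,0],[0.02,-0.12,-0.8,0,0,0,0],[0.02,-0.12,-0.8,0,0,0,0],[0.02,-0.12,-0.8,0,0,0,0],[0.02,-0.12,-0.8,0,0,0,0],[0.02,-0.12,-0.8,0,0,0,0]]]'
python3 -m handwheel '[[[0.02,-0.12,-0.8,0,0,0,0],[0.02,-0.1,-0.8,0,0,0,0],[0.02,0,-0.6,0,0,0,0],[0.02,0,-0.24,0,0,0,0],[0.02,0,0,0,0,0,0],[0.02,0,0,0,0,0,0],[0.02,0,0,0,0,0,0]]]'
python3 go.py 0.4940 -0.0005 0.0285 88
python3 look.py b holder movement stand
```

```text
time_s: 14.25
position: [0.4867, 0.1193, 0.0943]
tool_rot: [0.017, 1.0, -0.0, 0.0]
ft_force: [0.2, -0.3, -0.4]
opening: 0.0291
finger_force: 12.0
time_s: 14.95
position: [0.4937, 0.0009, 0.0942]
tool_rot: [0.016, 1.0, 0.001, 0.0]
ft_force: [-0.1, 0.4, 0.6]
opening: 0.0289
finger_force: 12.0
phi 88.18 rz 0.0032 | before rot [-0.0004 -0.0015  0.0657] | after rot [-0.0004 -0.0014  0.0657] tilt [ 1.0e-04  1.1e-03 -1.0e+00] q [ 0.01  0.38 -0.08  2.05  0.05  0.71  1.44]
top stand 0.64 [405. 345.  21.  39.] z 0.0328 [ 312.3 -199.6] [77.3 27.4] 18.2 mean [ 314.3 -196.7   31.7]
top stand 0.21 [216. 178. 219. 124.] z 0.0046 [544.2  -1.7] [441.9 202.9] 88.5 mean [549.8  -1.6   3.5]
scene holder 0.73 [326. 214.  29.  22.] z 0.0243 [4.945e+02 1.000e-01] [49.2 49. ] 30.5 mean [495.9   0.8  23.5]
scene movement 0.65 [336. 182.  11.  12.] z 0.1033 [4.964e+02 4.000e-01] [25.1 23.5] 32.4 mean [496.4   0.9 102.5]
scene stand 0.76 [271. 144.  40.  31.] z 0.0327 [ 308.9 -170.1] [71.7 75.3] 9.2 mean [ 319.  -173.1   32. ]
scene stand 0.68 [268. 200.  37.  24.] z 0.0268 [ 491.2 -103.4] [55.1 54.5] 86.0 mean [ 492.1 -103.1   25.9]
```

View pics/btop.png

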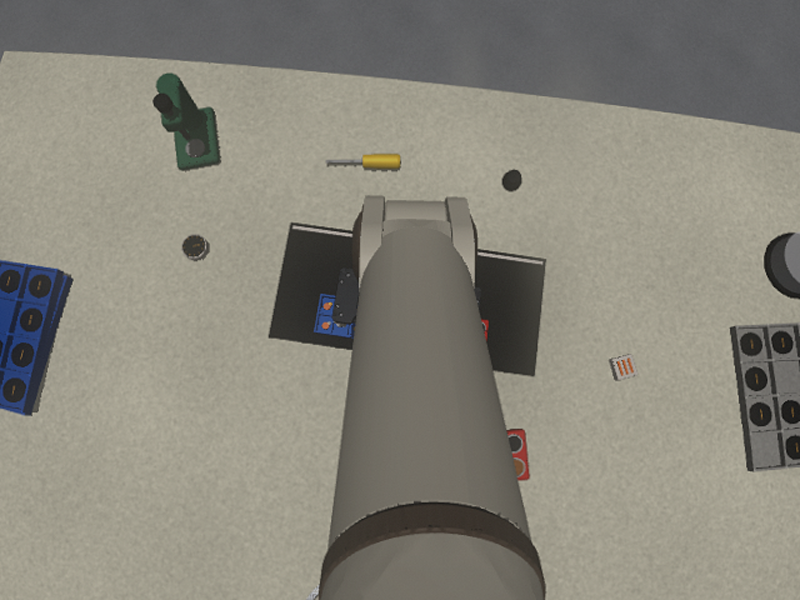

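The top view is blocked by the arm, but the loupe, driver, dial box (195,247) and hands box (622,367) are where they were. The scene camera has the movement over the holder.

```bash

python3 -m handwheel '[[[0.02,-0.01,-0.03,0.6,0,0,0.06],[0.02,0,0,0.4,0,0,0],[0.02,0,0,0.2,0,0,0],[0.02,0,0,0,0,0,0],[0.02,0,0,0,0,0,0],[0.02,0,0,0,0,0,0]]]'
python3 go.py 0.4931 -0.0004 0.0275 88
```

```text
time_s: 15.95
position: [0.4949, -0.0029, 0.0351]
tool_rot: [0.019, 1.0, 0.0, 0.001]
ft_force: [-0.2, 0.4, 0.7]
opening: 0.0292
finger_force: 12.0
phi 87.84 rz -0.0028 | before rot [0.002  0.0024 0.0076] | after rot [0.0019 0.0024 0.0076] tilt [ 1.7e-03  1.0e-04 -1.0e+00] q [ 0.01  0.49 -0.07  2.08  0.06  0.58  1.43]
```

```bash

python3 -m handwheel '[[[0.02,0.04,0.04,0.08,0,0,0],[0.02,0,0,0,0,0,0],[0.02,0,0,0,0,0,0],[0.02,0,0,0,0,0,0]]]'
python3 go.py 0.4931 -0.0004 0.0275 88
python3 -m handwheel '[[[0.02,0,0,0,0,0,0]]]'
python3 go.py 0.4931 -0.0004 0.0275 88
```

```text
time_s: 16.35
position: [0.4922, -0.0008, 0.0304]
tool_rot: [0.019, 1.0, 0.0, 0.0]
ft_force: [-0.4, 0.2, -0.2]
opening: 0.0293
finger_force: 12.0
phi 87.84 rz -0.0028 | before rot [-0.0008  0.0004  0.0029] | after rot [-0.0009  0.0004  0.0029] tilt [ 3.e-04  0.e+00 -1.e+00] q [ 0.01  0.49 -0.07  2.08  0.06  0.57  1.42]
time_s: 16.45
position: [0.4923, -0.0008, 0.0303]
tool_rot: [0.019, 1.0, 0.0, 0.0]
ft_force: [0.2, 0.4, 0.1]
opening: 0.029
finger_force: 12.0
phi 87.84 rz -0.0028 | before rot [-0.0008  0.0005  0.0028] | after rot [-0.0008  0.0004  0.0028] tilt [ 3.e-04  0.e+00 -1.e+00] q [ 0.01  0.49 -0.07  2.08  0.06  0.57  1.42]
```

```bash

python3 -m handwheel '[[[0.02,-0.016,0.008,0.05,0,0,0],[0.02,0,0,0,0,0,0],[0.02,0,0,0,0,0,0],[0.02,0,0,0,0,0,0],[0.05,0,0,0,0,0,0],[0.05,0,0,0,0,0,0],[0.05,0,0,0,0,0,0],[0.05,0,0,0,0,0,0]]]'
python3 -m handwheel '[[[0.05,0,0,-0.2,0,0,0],[0.05,0,0,-0.4,0,0,0],[0.05,0,0,-0.6,0,0,0],[0.092,0,0.2,-0.6,0,0,0],[0.092,0,0.8,-0.4,0,0,0],[0.092,-0.2,0.9,0,0,0,0],[0.092,-0.2,0.9,0,0,0,0],[0.092,-0.2,0.9,0,0,0,0]]]'
python3 -m handwheel '[[[0.092,-0.2,0.9,0,0,0,0],[0.092,-0.2,0.9,0,0,0,0],[0.092,-0.2,0.9,0,0,0,0],[0.092,-0.2,0.6,0,0,0,0],[0.092,0,0,0,0,0,0],[0.092,0,0,0,0,0,0],[0.092,0,0,0,0,0,0]]]'
python3 go.py 0.5878 0.3692 0.05 88
python3 look.py c holder movement dial stand
```

```text
time_s: 17.25
position: [0.493, -0.0005, 0.0278]
tool_rot: [0.019, 1.0, -0.0, 0.0]
ft_force: [-0.3, 0.1, 0.2]
opening: 0.0493
finger_force: 0.0
time_s: 18.05
position: [0.5305, 0.1849, 0.1392]
tool_rot: [0.019, 1.0, 0.0, 0.001]
ft_force: [0.7, -0.7, -0.2]
opening: 0.0858
finger_force: 0.0
time_s: 18.75
position: [0.5762, 0.3448, 0.1378]
tool_rot: [0.02, 1.0, -0.001, -0.0]
ft_force: [0.1, 0.7, 0.2]
opening: 0.0914
finger_force: 0.0
phi 87.75 rz -0.0043 | before rot [-0.0107  0.025   0.0878] | after rot [-0.0108  0.0248  0.0878] tilt [-2.0e-04 -1.5e-03 -1.0e+00] q [-0.47  0.6  -0.15  1.57  0.11  0.98  0.87]
top holder 0.58 [311. 251.  26.  20.] z 0.0246 [ 4.94e+02 -2.00e-01] [49.2 48.3] 6.2 mean [494.3  -0.9  23.6]
top movement 0.71 [318. 254.  14.  12.] z 0.0371 [ 4.927e+02 -3.000e-01] [26. 26.] 82.3 mean [4.929e+02 2.000e-01 3.590e+01]
top dial 0.75 [143. 196.  25.  13.] z 0.0175 [577.6 367.8] [40.8 23.6] 82.7 mean [579.  368.8  16.7]
top stand 0.96 [311. 317.  44.  44.] z 0.0328 [341.5 -33.3] [75.7 77.7] 3.5 mean [341.1 -33.3  31.7]
top stand 0.93 [360. 253.  35.  32.] z 0.0271 [ 490.9 -105.1] [54.9 54.9] 87.0 mean [ 490.6 -104.7   26.1]
scene holder 0.83 [327. 215.  26.  21.] z 0.024 [499.4   1.1] [40.6 49.3] 17.0 mean [502.6   1.5  23.4]
scene movement 0.63 [332. 208.  13.  17.] z 0.0365 [492.    0.6] [29.6 28.6] 30.9 mean [493.1   1.5  35.7]
scene dial 0.79 [524. 298.  29.  25.] z 0.0177 [587.9 369.7] [41.6 42.3] 4.5 mean [588.3 369.9  17. ]
scene stand 0.95 [270. 147.  40.  27.] z 0.0327 [ 307.4 -170.5] [80.6 75.3] 11.5 mean [ 309.2 -170.7   31.9]
scene stand 0.71 [326. 164.  41.  34.] z 0.0326 [343.7 -30.8] [75.3 74.7] 2.5 mean [345.7 -30.5  31.9]
```

View pics/cscene.png

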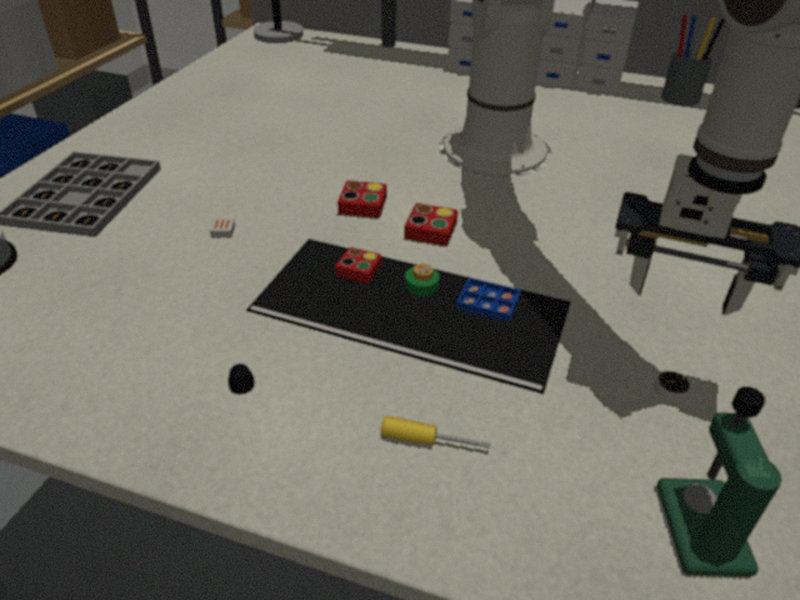

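The movement, at (423,272), sits flat and centred on the holder between stand and tray. Next is the dial box, at (673,382).

```bash

python3 -m handwheel '[[[0.092,-0.12,0.3,0.6,0,0,-0.08],[0.092,-0.1,0.2,0.6,0,0,0],[0.092,0,0,0.4,0,0,0],[0.092,0,0,0,0,0,0],[0.08,0,0,0,0,0,0],[0.07,0,0,0,0,0,0]]]'
python3 go.py 0.5880 0.3692 0.004 88
```

```text
time_s: 19.85
position: [0.5891, 0.3716, 0.0594]
tool_rot: [0.017, 1.0, 0.001, 0.001]
ft_force: [0.1, 0.9, 0.6]
opening: 0.08
finger_force: 0.0
phi 88.04 rz 0.0008 | before rot [ 0.0011 -0.0025  0.0554] | after rot [ 0.001  -0.0025  0.0554] tilt [ 0.0022  0.0013 -1.    ] q [-0.5   0.73 -0.14  1.54  0.12  0.88  0.84]
```

```bash

python3 -m handwheel '[[[0.07,0.02,-0.03,0.4,0,0,0],[0.07,0,0,0.4,0,0,0],[0.07,0,0,0.28,0,0,0],[0.07,0,0,0,0,0,0],[0.07,0,0,0,0,0,0],[0.035,0,0,0,0,0,0],[0.035,0,0,0,0,0,0],[0.035,0,0,0,0,0,0]]]' 12
python3 go.py 0.5880 0.3692 0.004 88
python3 -m handwheel '[[[0.035,0,0,0,0,0,0],[0.035,0,0,0,0,0,0],[0.035,0,0,0,0,0,0]]]'
python3 go.py 0.5710 -0.1072 0.1 88
```

```text
time_s: 20.65
position: [0.5875, 0.3701, 0.0046]
tool_rot: [0.017, 1.0, 0.0, 0.001]
ft_force: [0.7, 0.6, 0.1]
opening: 0.0506
finger_force: 0.0
phi 88.06 rz 0.0011 | before rot [-0.0006 -0.0009  0.0006] | after rot [-0.0006 -0.0009  0.0006] tilt [ 1.1e-03  7.0e-04 -1.0e+00] q [-0.51  0.8  -0.14  1.56  0.14  0.79  0.84]
time_s: 20.95
position: [0.5872, 0.3699, 0.0042]
tool_rot: [0.017, 1.0, 0.0, 0.0]
ft_force: [-1.6, 0.3, 3.8]
opening: 0.0438
finger_force: 12.0
phi 88.06 rz 0.0011 | before rot [ 0.     -0.4774 -0.0959] | after rot [-4.000e-04 -4.774e-01 -9.580e-02] tilt [ 5.e-04  3.e-04 -1.e+00] q [-0.51  0.8  -0.14  1.56  0.14  0.79  0.84]
```

```bash

python3 -m handwheel '[[[0.035,0,0,-0.8,0,0,0],[0.035,0,0,-0.8,0,0,0],[0.035,0,-0.6,-0.4,0,0,0],[0.035,0,-0.9,0,0,0,0],[0.035,0,-0.9,0,0,0,0],[0.035,0,-0.9,0,0,0,0],[0.035,0,-0.9,0,0,0,0],[0.035,0,-0.9,0,0,0,0]]]'
python3 -m handwheel '[[[0.035,0,-0.9,0,0,0,0],[0.035,0,-0.9,0,0,0,0],[0.035,0,-0.9,0,0,0,0],[0.035,0,-0.9,0,0,0,0],[0.035,0,-0.6,0,0,0,0],[0.035,0,-0.24,0,0,0,0],[0.035,0,0,0,0,0,0],[0.035,0,0,0,0,0,0]]]'
python3 go.py 0.5710 -0.1072 0.0085 88
```

```text
time_s: 21.75
position: [0.5779, 0.1131, 0.1036]
tool_rot: [0.017, 1.0, -0.0, -0.0]
ft_force: [1.4, -0.7, -0.3]
opening: 0.0439
finger_force: 12.0
time_s: 22.55
position: [0.571, -0.1048, 0.1035]
tool_rot: [0.016, 1.0, 0.001, -0.0]
ft_force: [-0.9, 1.0, -0.3]
opening: 0.0438
finger_force: 12.0
phi 88.16 rz 0.0027 | before rot [-0.0001 -0.0026  0.095 ] | after rot [-0.0001 -0.0024  0.095 ] tilt [-2.0e-04  1.5e-03 -1.0e+00] q [ 0.22  0.5  -0.1   1.84  0.07  0.81  1.62]
```

```bash

python3 -m handwheel '[[[0.035,0,-0.02,0.6,0,0,0.06],[0.035,0,0,0.6,0,0,0],[0.035,0,0,0.36,0,0,0],[0.035,0,0,0.2,0,0,0],[0.035,0,0,0,0,0,0],[0.035,0,0,0,0,0,0],[0.035,0,0,0,0,0,0]]]'
python3 go.py 0.5710 -0.107 0.0078 88
```

```text
time_s: 23.25
position: [0.572, -0.1075, 0.0169]
tool_rot: [0.018, 1.0, -0.0, 0.001]
ft_force: [-0.7, -0.7, -0.6]
opening: 0.0435
finger_force: 12.0
phi 87.93 rz -0.0011 | before rot [0.001  0.0005 0.0091] | after rot [0.001  0.0005 0.0091] tilt [ 2.2e-03 -1.0e-04 -1.0e+00] q [ 0.21  0.63 -0.09  1.86  0.08  0.65  1.6 ]
```

```bash

python3 -m handwheel '[[[0.035,0.01,0,0.12,0,0,0],[0.035,0,0,0.05,0,0,0],[0.035,0,0,0,0,0,0],[0.035,0,0,0,0,0,0],[0.035,0,0,0,0,0,0]]]'
python3 go.py 0.5710 -0.107 0.0075 88
```

```text
time_s: 23.75
position: [0.5703, -0.108, 0.0072]
tool_rot: [0.018, 1.0, -0.0, -0.0]
ft_force: [0.1, 0.8, -0.6]
opening: 0.0433
finger_force: 12.0
phi 87.88 rz -0.002 | before rot [-0.0007  0.0011 -0.0003] | after rot [-0.0007  0.0011 -0.0003] tilt [-0. -0. -1.] q [ 0.21  0.64 -0.09  1.87  0.09  0.63  1.6 ]
```

```bash

python3 -m handwheel '[[[0.065,0,0,0,0,0,0],[0.065,0,0,0,0,0,0],[0.065,0,0,0,0,0,0],[0.065,0,0,0,0,0,0],[0.065,0,0,-0.4,0,0,0],[0.065,0,0,-0.6,0,0,0],[0.065,0,0,-0.6,0,0,0],[0.065,0,0,-0.6,0,0,0]]]'
python3 -m handwheel '[[[0.08,0,-0.4,0,0,0,2.8],[0.08,0,-0.4,0,0,0,2.8],[0.08,0,-0.4,0,0,0,2.8],[0.08,0,-0.4,0,0,0,2.8],[0.08,0,-0.4,0,0,0,2.8],[0.08,0,-0.4,0,0,0,2.8],[0.08,0,0,0,0,0,2.6],[0.08,0,0,0,0,0,2.8]]]'
python3 -m handwheel '[[[0.08,0,0,0,0,0,0],[0.08,0,0,0,0,0,0]]]'
python3 go.py 0.4665 -0.361 0.1 24.5
python3 look.py d dial hands
```

```text
time_s: 24.55
position: [0.57, -0.1079, 0.1182]
tool_rot: [0.018, 1.0, 0.0, -0.0]
ft_force: [0.5, -1.0, -0.6]
opening: 0.0647
finger_force: 0.0
time_s: 25.35
position: [0.5256, -0.2168, 0.1173]
tool_rot: [0.546, 0.838, -0.0, -0.0]
ft_force: [0.2, 0.2, 0.3]
opening: 0.08
finger_force: 0.0
time_s: 25.55
position: [0.5264, -0.2156, 0.1172]
tool_rot: [0.541, 0.841, -0.0, -0.0]
ft_force: [0.2, 0.1, 0.5]
opening: 0.0798
finger_force: 0.0
phi 24.54 rz 0.0007 | before rot [-0.1074 -0.1149  0.0172] | after rot [-0.1074 -0.1148  0.0172] tilt [-1.e-04 -1.e-04 -1.e+00] q [ 0.2   0.46  0.18  1.87 -0.11  0.82  0.86]
top dial 0.74 [370. 220.  21.  24.] z 0.0209 [ 570.  -106.6] [39.4 38.8] 85.9 mean [ 569.7 -106.7   19.8]
scene dial 0.89 [261. 231.  21.  19.] z 0.0207 [ 569.9 -105.7] [43.2 40.5] 22.9 mean [ 571.4 -105.2   19.8]
scene hands 0.57 [167. 176.  23.  15.] z 0.0174 [ 468.  -360.7] [34.4 34.8] 23.4 mean [ 468.7 -360.4   16.7]
```

View pics/dtop.png

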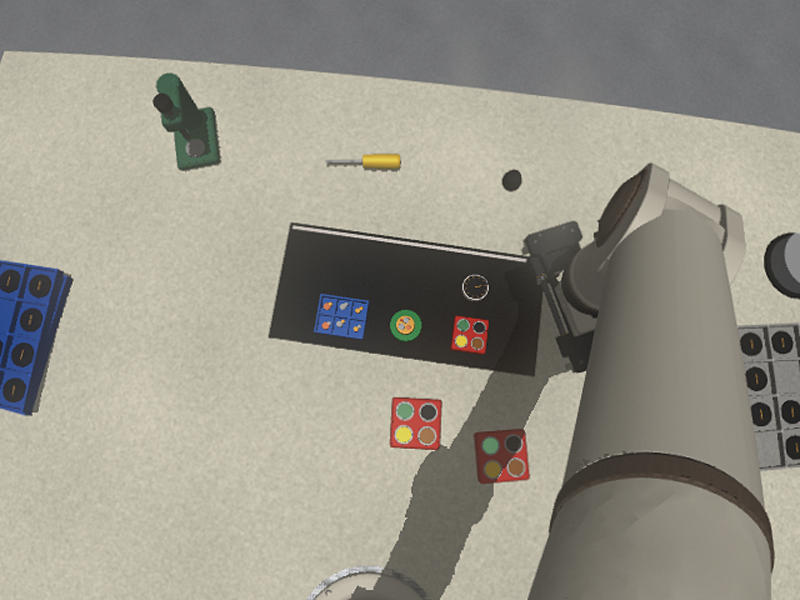

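The dial box, at (475,288), is straight behind the stand at (470,335), and the holder with the movement is at (405,325). Now the hands box.

```bash

python3 -m handwheel '[[[0.07,-0.7,-0.7,0,0,0,0],[0.07,-0.7,-0.8,0,0,0,0],[0.07,-0.74,-0.8,0.4,0,0,0],[0.07,0,0,0.4,0,0,0],[0.07,0,0,0.4,0,0,0],[0.07,0,0,0,0,0,0],[0.07,0,0,0,0,0,0],[0.07,0,0,0,0,0,0]]]'
python3 go.py 0.4667 -0.361 0.004 24.3
```

```text
time_s: 26.65
position: [0.4708, -0.3511, 0.0611]
tool_rot: [0.542, 0.84, 0.0, 0.001]
ft_force: [-0.5, -0.3, -0.2]
opening: 0.0698
finger_force: 0.0
phi 24.35 rz 0.0009 | before rot [-0.0073 -0.0079  0.0571] | after rot [-0.0074 -0.0078  0.0571] tilt [ 1.4e-03 -8.0e-04 -1.0e+00] q [ 0.45  0.57  0.19  1.85 -0.15  0.74  1.14]
```

```bash

python3 -m handwheel '[[[0.06,-0.14,-0.16,0.2,0,0,0],[0.06,0,0,0.4,0,0,0],[0.06,0,0,0.3,0,0,0],[0.06,0,0,0.23,0,0,0],[0.06,0,0,0,0,0,0],[0.06,0,0,0,0,0,0],[0.06,0,0,0,0,0,0]]]'
python3 go.py 0.4667 -0.361 0.004 24.3
python3 -m handwheel '[[[0.025,0,0,0,0,0,0],[0.025,0,0,0,0,0,0],[0.025,0,0,0,0,0,0],[0.025,0,0,0,0,0,0],[0.025,0,0,0,0,0,0],[0.025,0,0,0,0,0,0]]]' 12
python3 -m handwheel '[[[0.025,0,0,-0.8,0,0,0],[0.025,0,0,-0.8,0,0,0],[0.025,0,0,-0.4,0,0,3],[0.025,0,0,0,0,0,3],[0.025,0,0,0,0,0,3],[0.025,0,0,0,0,0,0],[0.025,0,0,0,0,0,0]]]'
python3 go.py 0.5725 -0.0368 0.1 -2
```

```text
time_s: 27.35
position: [0.4659, -0.3609, 0.004]
tool_rot: [0.542, 0.84, -0.0, 0.001]
ft_force: [-0.2, -0.4, -0.4]
opening: 0.0599
finger_force: 0.0
phi 24.31 rz 0.0001 | before rot [-0.0004  0.0007  0.    ] | after rot [-0.0004  0.0007  0.    ] tilt [ 8.e-04 -6.e-04 -1.e+00] q [ 0.49  0.66  0.17  1.85 -0.17  0.64  1.18]
time_s: 27.95
position: [0.4656, -0.3607, 0.0038]
tool_rot: [0.542, 0.84, 0.0, 0.0]
ft_force: [-0.5, 0.6, 3.6]
opening: 0.0366
finger_force: 11.7
time_s: 28.65
position: [0.4652, -0.3604, 0.1032]
tool_rot: [0.715, 0.699, -0.0, -0.0]
ft_force: [0.3, -0.2, 0.3]
opening: 0.0361
finger_force: 11.7
phi -1.24 rz 0.0132 | before rot [0.3258 0.1003 0.0031] | after rot [0.3271 0.0959 0.0032] tilt [-7.e-04  1.e-04 -1.e+00] q [ 0.37  0.52  0.31  1.83 -0.21  0.82  0.77]
```

```bash

python3 -m handwheel '[[[0.025,0.54,0.2,0,0,0,0.26],[0.025,0.8,0.24,0,0,0,0],[0.025,0.8,0.24,0,0,0,0],[0.025,0.8,0.24,0,0,0,0],[0.025,0.8,0.24,0,0,0,0],[0.025,0.8,0.24,0,0,0,0],[0.025,0.8,0.24,0,0,0,0],[0.025,0.6,0.24,0,0,0,0]]]'
python3 -m handwheel '[[[0.025,0.4,0.04,0,0,0,0],[0.025,0.2,0,0,0,0,0],[0.025,0,0,0,0,0,0],[0.025,0,0,0,0,0,0],[0.025,0,0,0,0,0,0]]]'
python3 go.py 0.5725 -0.0368 0.008 -2
```

```text
time_s: 29.45
position: [0.5707, -0.064, 0.1031]
tool_rot: [0.719, 0.695, 0.0, -0.001]
ft_force: [0.9, 0.1, -0.5]
opening: 0.0369
finger_force: 11.7
time_s: 29.95
position: [0.5733, -0.0397, 0.1035]
tool_rot: [0.722, 0.692, -0.0, 0.0]
ft_force: [0.3, 0.2, -0.3]
opening: 0.0365
finger_force: 11.7
phi -2.36 rz -0.0063 | before rot [ 0.003  -0.0009  0.0955] | after rot [ 0.0029 -0.0009  0.0955] tilt [-3.e-04 -1.e-03 -1.e+00] q [-0.19  0.5   0.27  1.86 -0.17  0.81  0.13]
```

The rows are not in the units I measure in: shifts go in shares of 50 mm and turns go in units of 0.05 rad. I convert before sending: 0.018 m is 0.36, 0.03 m is 0.6, -0.004 rad is -0.08.

```bash

python3 -m handwheel '[[[0.025,0.04,-0.02,0.6,0,0,-0.08],[0.025,0,0,0.6,0,0,0],[0.025,0,0,0.36,0,0,0],[0.025,0,0,0.18,0,0,0],[0.025,0,0,0,0,0,0],[0.025,0,0,0,0,0,0],[0.025,0,0,0,0,0,0]]]'
python3 go.py 0.5725 -0.0368 0.0075 -2
```

```text
time_s: 30.65
position: [0.5739, -0.0358, 0.0177]
tool_rot: [0.72, 0.694, 0.001, 0.001]
ft_force: [0.5, -0.4, -1.0]
opening: 0.0368
finger_force: 11.7
phi -2.03 rz -0.0005 | before rot [-0.001  -0.0014  0.0102] | after rot [-0.001  -0.0013  0.0102] tilt [ 2.2e-03 -1.0e-04 -1.0e+00] q [-0.16  0.63  0.23  1.89 -0.22  0.64  0.17]
```

```bash

python3 -m handwheel '[[[0.025,-0.01,-0.01,0.12,0,0,0],[0.025,0,0,0.08,0,0,0],[0.025,0,0,0,0,0,0],[0.025,0,0,0,0,0,0],[0.025,0,0,0,0,0,0]]]'
python3 go.py 0.5725 -0.0368 0.007 -2
```

```text
time_s: 31.15
position: [0.5722, -0.0359, 0.0064]
tool_rot: [0.719, 0.695, -0.0, -0.0]
ft_force: [-0.2, 0.4, 0.0]
opening: 0.0364
finger_force: 11.7
phi -2.0 rz -0.0 | before rot [-0.0009  0.0004 -0.0006] | after rot [-0.0009  0.0004 -0.0006] tilt [-2.e-04  0.e+00 -1.e+00] q [-0.15  0.65  0.22  1.89 -0.23  0.63  0.17]
```

```bash

python3 -m handwheel '[[[0.055,-0.01,0,0,0,0,0],[0.055,0,0,0,0,0,0],[0.055,0,0,0,0,0,0],[0.055,0,0,0,0,0,0],[0.055,0,0,-0.4,0,0,0],[0.055,0,0,-0.6,0,0,0],[0.055,0,0,-0.8,0,0,0],[0.055,0,0,-0.8,0,0,0]]]'
python3 -m handwheel '[[[0.055,0.6,0,-0.4,0,0,0],[0.055,0.8,0,0,0,0,0],[0.055,0.9,0,0,0,0,0],[0.055,0.9,0,0,0,0,0],[0.055,0.9,0,0,0,0,0],[0.055,0.9,0,0,0,0,0],[0.055,0.9,0,0,0,0,0],[0.055,0.9,0,0,0,0,0]]]'
python3 -m handwheel '[[[0.055,0.4,0,0,0,0,0],[0.055,0.2,0,0,0,0,0],[0.055,0,0,0,0,0,0],[0.055,0,0,0,0,0,0],[0.055,0,0,0,0,0,0],[0.055,0,0,0,0,0,0]]]'
python3 look.py e tray stand holder movement dial hands loupe driver
python3 - <<'E'
from h import *
save('e.png',np.load('top1.npz')['p'][90:320,200:450],3)
E
```

```text
time_s: 31.95
position: [0.5716, -0.0364, 0.1374]
tool_rot: [0.719, 0.695, -0.001, -0.0]
ft_force: [0.8, -0.4, -0.4]
opening: 0.0545
finger_force: 0.0
time_s: 32.75
position: [0.5838, 0.3052, 0.1565]
tool_rot: [0.719, 0.695, -0.0, -0.0]
ft_force: [0.5, 0.1, 0.2]
opening: 0.0549
finger_force: 0.0
time_s: 33.35
position: [0.5859, 0.3311, 0.1567]
tool_rot: [0.72, 0.694, -0.0, 0.0]
ft_force: [-0.2, 0.0, -0.4]
opening: 0.055
finger_force: 0.0
top tray 0.69 [249. 236.  47.  34.] z 0.0158 [497.7 105.1] [80.5 64.5] 88.3 mean [498.  104.5  15.9]
top stand 0.68 [313. 317.  42.  44.] z 0.0328 [341.2 -33.3] [74.6 76.5] 3.5 mean [340.7 -33.7  31.8]
top stand 0.65 [381. 345.  43.  45.] z 0.0328 [ 306.4 -171.7] [76.6 77.5] 10.1 mean [ 306.  -171.6   31.7]
top holder 0.71 [314. 249.  26.  24.] z 0.0247 [494.3  -0.5] [49.7 48.1] 17.7 mean [493.8  -1.   23.6]
top movement 0.53 [319. 253.  14.  16.] z 0.0365 [ 4.929e+02 -1.000e-01] [26.6 27.8] 6.9 mean [493.    0.   35.5]
top dial 0.77 [370. 222.  21.  20.] z 0.0209 [ 570.5 -107.2] [40.6 41.9] 5.0 mean [ 570.7 -107.3   19.8]
top hands 0.84 [336. 217.  
[... 856 characters left out ...]
0.0206 [ 570.7 -105.8] [43.  40.1] 28.1 mean [ 571.1 -105.8   19.8]
scene dial 0.55 [365. 222.  50.  32.] z 0.0166 [497.2 105.5] [80.6 68.1] 88.3 mean [499.4 106.2  16.2]
scene hands 0.57 [292. 234.  26.  22.] z 0.0204 [571.7 -37.1] [35.3 38.5] 86.3 mean [572.7 -36.9  19.6]
scene loupe 0.91 [179. 294.  26.  26.] z 0.0299 [ 768.6 -154.1] [24.3 22.5] 6.8 mean [ 769.3 -154.3   29.7]
scene loupe 0.71 [333. 211.  13.  15.] z 0.0364 [492.1   1.2] [29.2 29.6] 67.0 mean [493.    1.1  35.6]
scene driver 0.71 [304. 332.  87.  26.] z 0.0252 [776.7  73.6] [19.7 64. ] 6.9 mean [777.   73.7  24.6]
scene driver 0.41 [261. 228.  20.  24.] z 0.0205 [ 570.5 -105.4] [43.  41.1] 28.1 mean [ 570.8 -105.6   19.8]
```

View pics/e.png

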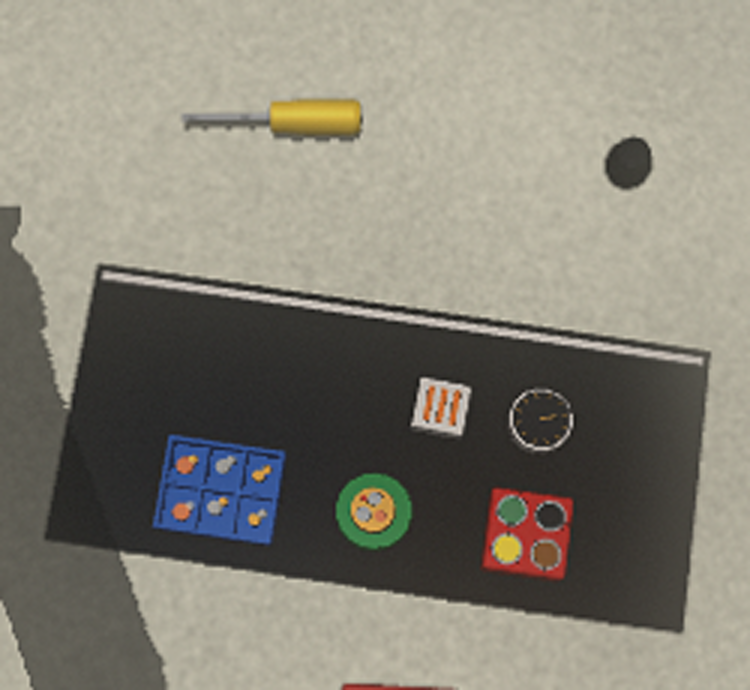

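The crop shows the tray (219,490), holder with movement (373,510) and stand (529,533) in line. The dial box (541,419) is behind the stand, and the square hands box (441,407) is to its left. The loupe and driver have not moved. Every gap is about 3 cm as asked.

```bash
python3 -c "
from plant import *
print(finish_job())"
```

```text
the job is handed in; nothing more can be done
None
```

The job is laid out as asked and handed in: by my last camera check, holder and movement are within about 1 mm of where I aimed, both 3 cm gaps within about 2 mm, and the loupe and screwdriver are undisturbed.

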